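# Lock a tow trolley's drawbar hinge with its linch pin

### The job

Lock the drawbar's hinge pin: take the linch pin out of the wooden block and push it down through the cross hole near the hinge pin's free end until its head sits on the hinge pin, ring towards the free end. The hinge pin has end float, so feel for the hole along its top with a light touch instead of forcing. Then flip the sprung ring over the hinge pin's end until it snaps shut under the linch pin's tip, without knocking the other pins or the small parts about.

Things in the scene. Friction and masses are not known exactly. Their poses are not given: they have to be found in the camera images.
- hitch: Fixed end of the tow trolley: beam with two lugs, drawbar between them. A level steel hinge pin, 25 mm thick, axis 110 mm above the bench, goes through the lugs. Origin on the bench under the hinge pin's axis, 8 mm from shaft_top in -y; z up, y along the hinge pin to its free end. Beam: x -75 to -125 mm, bolts on it up to 162 mm above the bench.
- shaft_top (a point): Point fixed to the hitch, axes as hitch: on top of the hinge pin (122.5 mm up), where its cross hole's middle would be with the hinge pin pushed right through, head on its lug. It has 16 mm of end float and stands anywhere from there to 16 mm back (-y): not measured, so the hole must be felt for along this line. It slides only if dragged with over 7 N, and does not roll.
- lug_top (a point): Top of the lug nearest the free end, 133 mm above the bench, fixed to the hitch, axes as hitch, 37 mm from shaft_top in -y (lug 10 mm thick, then a washer of 40 mm diameter up to 28 mm from shaft_top). The cross hole is 13 mm wide, upright, right through the hinge pin, with a sharp mouth; the hinge pin's free end is 15 mm beyond the hole's middle.
- block: Hardwood block, 235 x 60 x 50 mm high, fixed, origin under its centre, x along its length, with three holes 75 mm apart: one holds the linch pin, the others a round-headed clevis pin and a hexagon bolt (heads 21 mm wide, 9 mm high), which stay.
- linch_head (a point): Loose steel linch pin, 0.12 kg, in the block, ring open. This point is in its flat head to grip, 32 mm above the shoulder; the head is 20 (x) by 14 (y) by 40 mm high (lower, fingertips meet the ring). z up along the pin, x along the ring's hinge, y to the side where the open ring stands out. When inserted its y must point to the hinge pin's free end within 0.2 rad, or the ring will not pass.
- linch_shoulder (a point): Underside of the linch pin's head on its axis, axes as linch_head; rests on the hinge pin's top when home; now it rests on the block's top, 50 mm above the bench. The shank below is 11 mm thick and 35 mm long, with a blunt end (0.5 mm chamfer); pressed down beside the hole it stands on the hinge pin. It enters when within about 1.5 mm of the hole's middle.
- ring_bar (a point): Middle of the ring's far bar. The ring is an oval of 5 mm steel wire, 46 mm wide, hinged in the head 8 mm above the shoulder, its far bar 47.5 mm from that hinge. Open, it stands out level in the linch pin's +y.
- clevis_pin: Bystander: 12 mm clevis pin with a round flat head, standing in the block; origin under its head.
- bolt: Bystander: dark hexagon bolt standing in the block; origin under its head.
- bearing: Bystander: dark steel bearing ring, 52 mm across, 15 mm high, lying on the bench; origin under its centre.
- shackle: Bystander: steel shackle, 64 mm long, 13 mm high, lying on the bench; origin near its pin, at bench level.
- ring (a joint): Angle of the ring, rad: 0 shut (hanging round the shank, far bar just below the tip), 1.55 open (level). An over-centre spring pulls it to the nearer end: pressing on the far bar takes about 3 N; below 0.7 rad it snaps shut by itself. The bar moves down and in towards the hinge pin on its arc: pressed straight down, it sticks to the fingertips half-way.
There are look-alikes about, which are no part of the job. Leave any pink, red or yellow look-alike of the part that bears linch_head alone.

How it is judged (in metres and radians):
On the way, in this order (a step that is already met when the one before it is completed fails the run):
1. the linch pin is pushed fully through the cross hole (z of linch_shoulder in the frame of shaft_top between -0.004 and 0.0025 m and horizontal distance between linch_shoulder and shaft_top below 0.019 m), for 0.2 s.
2. the ring is snapped shut (value of joint ring below 0.15 rad), for 0.2 s.
At the end, for the whole second after the job is handed in: The linch pin's shoulder is between 4 mm below and 2.5 mm above the top of the hinge pin and within 19 mm of shaft_top sideways (so it is through the hole), and the ring is shut (below 0.15 rad) (all of step 1 and value of joint ring below 0.15 rad); the robot touches nothing.
It fails at once if the hitch or its hinge pin is pressed with over 50 N (contact force between hitch and anything else above 50 N).
It fails at once if another pin in the block, the bearing ring or the shackle is moved by over 30 mm (distance of any of clevis_pin, bolt, bearing, shackle from where it was at the start of the episode above 0.03 m).
It also fails if it takes over 61 s, if anything falls off the work surface, if the arm or the gripper's body presses on something with over 40 N, if the wrist force passes 120 N, or if a joint passes its speed limit or range.

### The arm

A 6-joint arm with a two-finger parallel gripper is mounted at the origin on the work surface. World frame = base frame: x ahead of the robot, y to its left, z up, the work surface at z = 0. Lengths are in mm, angles in rad, forces in N, time in s.
With the tool pointing down it reaches from about 350 to 975 mm from the base axis. Payload 4.9 kg.
Tool frame: the origin (TCP) lies on the centre line of the jaws, within the pads' length; the fingertips stand 11 mm ahead of it and the grasp point (between the pads) lies 8 mm behind it (ctrl.nose_length is the z of the fingertips in the tool frame, in mm); z points along the fingers, y is the line along which they close (so a half turn about z gives the same grasp; the last joint's range is limited). The gripper opens to 85 mm and grips with 20 to 120 N. Pads are 22 mm wide; open, the fingers measure 114 mm over their backs; the gripper's body (76 mm by 85 mm) begins 54 mm behind the grasp point. The pads swing forward as they close: fully open they stand 13 mm farther back than shut.
Start: joints at [1.111, 0.053, 1.613, -0, 1.476, -0.119], TCP at [208.89, 589.039, 242.304] pointing down, gripper open.
Joint ranges: [-3.01, 3.01], [-1.01, 2.22], [0.06, 2.58], [-1.02, 4.17], [0.09, 2.62], [-3.14, 3.14]. Speed limits (rad/s): [2.57, 2.57, 3.14, 3.14, 3.14, 3.14].

### API

Orientations are given as a unit quaternion [w, x, y, z].
In Python, from plant import status, vision, workorder, ctrl gives the robot as it stands. The module is installed in compiled form; this text tells all that it offers.
- The arm moves only by the tool send_rows, never from a script. Its argument "rows" is a list of rows, each a list of 3 entries, a list of its own where there are three numbers: the shift along the tool's x, y, z in m, then the turn, a rotation vector about the tool's x, y, z in units of 8 degrees (1.0 is 8 degrees), then the opening, from 0 (shut) to 1 (fully open). In form: [[[tx, ty, tz], [ax, ay, az], jaw], ...]. A call has 1 to 8 rows; each row is the pose to reach, as a shift and turn from the pose commanded when the call began, along the tool's axes at that moment; what a row does not reach only later rows make up. A row lasts 1/10 s, in which the tool goes at most 50 mm and 8.59 degrees, less where a joint would pass 70% of its speed; a pose out of reach is approached as far as the arm can. A call with a gripper value outside its range is refused whole. The fingers move at their own pace and stop on an object; the grip force is fixed at half the most. Time passes only in rows, so rows that repeat a pose let the fingers close. It gives the time, the measured TCP pose, the force, the opening and the grip force at its end, in the units of the state.
- status.sense(): the state, without advancing time (a new reading comes with each control period).
- vision.capture(name): name is "scene" or "top" or "wrist"; returns a dict with "image" (420x560x3 uint8, red, green, blue), "range_z" (420x560 float32, mm along the optical axis (not along the pixel's ray), 0 where there is no reading), "fx", "fy", "cx", "cy" (pixels), "R" (3x3) and "t" (3): a world point X has camera coordinates R X + t. Camera axes: x right, y down, z forward; pixel columns grow to the right and rows downward; lengths in mm; the calibration is good to about 2 mm. A picture is of the moment at which its call begins.
- workorder.job_done(): hands the job in; it is judged then, once.
The state is a dict: "time": time; "joint_pos": joint angles; "qvel": joint speeds; "joint_torque": joint torques, N m; "eef_pos": TCP position; "ee_rot": TCP orientation; "wrist_force": force on the tool from outside, world axes, zero at the start; "moment": the same for the moment, N m; "grip_width": opening from 0.0 (shut) to 1.0 (fully open); "finger_force": force on a finger pad.
Only numpy, scipy, OpenCV 4.12 (cv2) and the standard library are available. Lean on these libraries where they do the work, as an engineer would, in place of code of your own. Each camera call takes 0.05 s, during which the arm holds its last target. There are 200 camera calls.

## Working session

There is one attempt and no reset: what is moved stays moved. The work goes in short steps, Python scripts to look and compute and a tool call to move; the robot and the scene stay as the last step left them, time stands still between calls to the robot, and variables do not carry over. Pictures are saved under pics/ and viewed, at most 10 in all, crops included, and the job is handed in when it is done.

Besides the shell and the picture viewer there is one more tool, called after "Call:" by a JSON object that holds its "api" and its "payload". send_rows: Moves the arm, as the interface text tells. Its arguments: {"type":"object","properties":{"rows":{"type":"array"}},"required":["rows"]}

```bash
mkdir -p pics; cat > h.py <<'E'
import numpy as np, cv2, pickle
from plant import status, vision, workorder, ctrl
def cap(n,tag):
    c=vision.capture(n); cv2.imwrite(f'pics/{tag}.png',c['image'][:,:,::-1]); pickle.dump(c,open(f'pics/{tag}.pkl','wb')); return c
def load(tag): return pickle.load(open(f'pics/{tag}.pkl','rb'))
def ray(c,u,v):
    R=np.array(c['R']);t=np.array(c['t']); d=R.T@np.array([(u-c['cx'])/c['fx'],(v-c['cy'])/c['fy'],1]); return -R.T@t,d
def onz(c,u,v,z):
    o,d=ray(c,u,v); return o+d*(z-o[2])/d[2]
def dep(c,u,v):
    o,d=ray(c,u,v); return o+d*c['range_z'][int(round(v)),int(round(u))]
def proj(c,X):
    p=np.array(c['R'])@X+np.array(c['t']); return c['fx']*p[0]/p[2]+c['cx'],c['fy']*p[1]/p[2]+c['cy']
E
python3 - <<'E'
from h import *
print(status.sense(), ctrl.nose_length)
a=cap('scene','s0');b=cap('top','t0');w=cap('wrist','w0')
for c in(a,b,w): print(-np.array(c['R']).T@c['t'],c['fx'],np.array(c['R'])[2])
E
```

```text
{'time': 0.0, 'joint_pos': array([ 1.11103782e+00,  5.33830998e-02,  1.61430688e+00, -2.15373793e-05,
        1.47597771e+00, -1.18983864e-01]), 'qvel': array([-0.00172935,  0.00019951, -0.0008397 , -0.00054804,  0.00050198,
        0.00026733]), 'joint_torque': array([ 2.25492186e-04, -3.93674970e+01, -3.70177352e+01, -4.55148972e-05,
        7.00152726e-03, -3.82983671e-05]), 'eef_pos': array([208.61295311, 588.51950182, 241.03902246]), 'ee_rot': array([-2.85781248e-04,  1.69562967e-01,  9.85518809e-01, -9.97438601e-04]), 'wrist_force': array([ 0.0364362 , -0.1263527 ,  0.32375525]), 'moment': array([-0.02232195,  0.01363863,  0.0399568 ]), 'finger_force': 0.0, 'grip_width': 0.9974611271525491} 11.0
[815.11487907 498.19219974 671.23215856] 449.00089304565364 [-0.37713002 -0.5304488  -0.75920815]
[ 413.050245    97.5891886 1214.4040935] 533.1913039258573 [ 0.10954645 -0.00972483 -0.9939341 ]
[140.64359406 613.85780709 373.50401492] 352.33360894779537 [ 0.26767803 -0.09622501 -0.95869141]
```

View pics/t0.png

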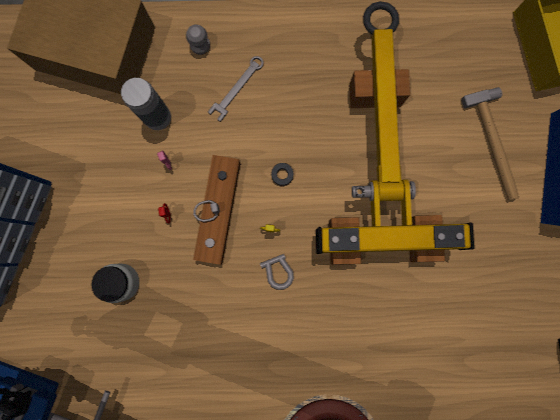

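View pics/s0.png

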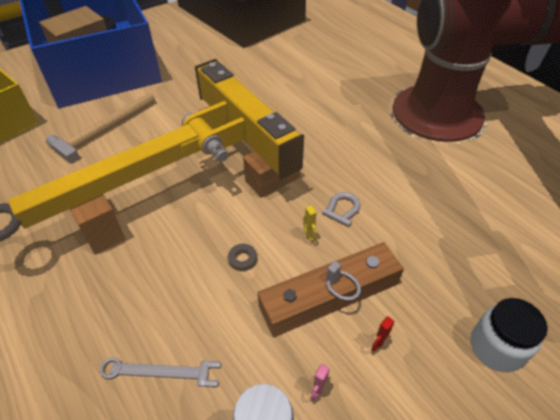

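The top view shows the block with the linch pin at about (207,211), its open ring pointing image-left (+y). The hinge pin's free end is at about (352,191) and the bystanders are around them. In the scene view the linch head is at about (334,271) and the hinge pin end at about (218,152). I'll enlarge both.

```bash
python3 - <<'E'
from h import *
t=load('t0');s=load('s0')
def cr(c,x,y,w,h): return cv2.resize(c['image'][y:y+h,x:x+w,::-1],(400,300),interpolation=cv2.INTER_CUBIC)
im=np.vstack([np.hstack([cr(t,180,170,80,60),cr(t,335,165,80,60)]),np.hstack([cr(s,290,250,80,60),cr(s,180,120,80,60)])])
cv2.imwrite('pics/c1.png',im)
for n,c,x0,y0,x1,y1 in (('linch',t,185,190,235,235),('hinge',t,342,175,372,210)):
    P=np.array([dep(c,u,v) for v in range(y0,y1) for u in range(x0,x1) if c['range_z'][v,u]>0])
    z=P[:,2]; print(n,np.histogram(z,bins=range(-10,190,10)))
    if n=='linch':
        Q=P[z>72]; print('head',len(Q),Q.mean(0),Q.min(0),Q.max(0))
    else:
        Q=P[(z>112)&(z<145)]; print(len(Q),Q.mean(0),Q.min(0),Q.max(0), np.percentile(Q[:,2],95))
E
```

```text
linch (array([219, 628,  19,  25,  20, 334, 824,  96,  11,  28,  35,   0,   0,
         0,   0,   0,   0,   0,   0]), array([-10,   0,  10,  20,  30,  40,  50,  60,  70,  80,  90, 100, 110,
       120, 130, 140, 150, 160, 170, 180]))
head 68 [527.92015502 233.80833799  89.34938138] [518.38534963 226.5415382   72.24369477] [537.50570254 241.49806566  96.66221349]
hinge (array([316, 485,   0,   0,   0,   0,   0,   0,   0,   4,   7,  21,  93,
       118,   0,   0,   0,   0,   0]), array([-10,   0,  10,  20,  30,  40,  50,  60,  70,  80,  90, 100, 110,
       120, 130, 140, 150, 160, 170, 180]))
207 [551.48762451 -76.36781763 120.12446226] [533.05002163 -94.17718945 112.41390886] [570.97775118 -55.43778977 129.42900798] 125.23253576887905
```

View pics/c1.png

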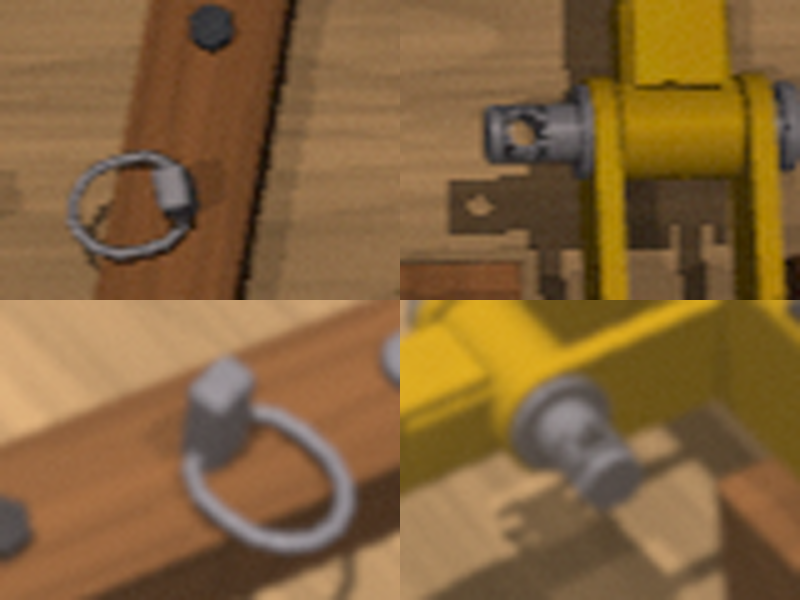

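The enlarged crops show the ring running from the linch head at top-image (214,208) to its far bar at about (194.5,213). The cross hole is at top-image about (360,191.4), the free end at about (352,191), and the washer and lug are on the right. I'll turn these into points and check them against the depth.

```bash
python3 - <<'E'
from h import *
t=load('t0');s=load('s0')
f=lambda c,u,v,z:np.round(onz(c,u,v,z),1)
print('hole',f(t,360,191.4,122.5),'end',f(t,352,191.5,110), 'axis end/washer top',f(t,352.5,191.5,110),f(t,373,191,110),'right end',f(t,415,189.5,110))
# lug edges (drawbar boss) y
print('lug outer face',f(t,373.5,181,133), f(t,373.5,200,133))
print('head top',f(t,214,207,90),'bar',f(t,194.5,212.5,58),'block',f(t,225,158,50),f(t,209,264,50))
print('bolt',f(t,222,175.5,59),'clevis',f(t,209,243,59))
# two-view triangulate head: scene head top centre crop (222,378)->
def tri(p,q):
    o1,d1=ray(t,*p);o2,d2=ray(s,*q)
    A=np.array([d1,-d2]).T; k=np.linalg.lstsq(A,o2-o1,rcond=None)[0]
    return np.round([o1+d1*k[0],o2+d2*k[1]],1)
print('head',tri((214,206),(290+222/5,250+78/5)))
print('pin end top', tri((352.5,191.5),(180+610/2.5/2,120+485/5-60)))
print('hole',tri((360,191.4),(180+(595-400)/5,120+(437-300)/5)))
# points of ring from depth z 52..66
P=np.array([dep(t,u,v) for v in range(195,225) for u in range(188,216) if t['range_z'][v,u]>0])
H=P[P[:,2]>85];print('headtop',len(H),H.mean(0),cv2.minAreaRect(H[:,:2].astype(np.float32)))
Q=P[(P[:,2]>45)&(P[:,2]<70)&(P[:,1]>262)];print(len(Q),Q.mean(0),Q.max(0),np.median(Q[:,2]))
for y,z in((210,0),):print(proj(t,np.array([528,234,90.])))
E
```

```text
hole [550.6 -70.6 122.5] end [552.4 -55.8 110. ] axis end/washer top [552.4 -56.9 110. ] [552.4 -99.8 110. ] right end [ 553.5 -187.9  110. ]
lug outer face [570.2 -97.6 133. ] [531.  -95.9 133. ]
head top [528.8 235.1  90. ] bar [521.1 281.5  58. ] block [641.4 214.5  50. ] [409. 252.  50.]
bolt [600.9 220.6  59. ] clevis [454.1 250.4  59. ]
head [[530.5 234.5  94.3]
 [528.7 236.3  94.4]]
pin end top [[545.1 -48.7 168. ]
 [455.3  55.  142.2]]
hole [[550.6 -70.6 122.5]
 [549.5 -69.8 122.3]]
headtop 42 [528.53112905 236.50893635  90.971164  ] ((528.0808715820312, 236.52090454101562), (19.223491668701172, 9.120020866394043), 4.411086559295654)
102 [518.22733472 270.43862368  57.23090089] [545.55594998 282.52220752  64.88039967] 58.931910130365736
(np.float64(214.5078653898487), np.float64(207.36211306309005))
```

```bash
cat >> h.py <<'E'
from scipy.spatial.transform import Rotation as Ro
def pose(s=None):
    s=s or status.sense(); q=s['ee_rot']; return np.array(s['eef_pos']),Ro.from_quat([q[1],q[2],q[3],q[0]])
def down(a,tilt=0): # tool y along (cos a,sin a), z down
    c,s=np.cos(a),np.sin(a); return Ro.from_matrix(np.array([[-s,c,0],[c,s,0],[0,0,-1]]))
def go(X,a):
    p,R=pose(); T=down(a)
    print('shift m',np.round(R.inv().apply(np.array(X)-p)/1000,4),'rot',np.round((R.inv()*T).as_rotvec(degrees=True)/8,3))
E
python3 -c "
from h import *
go([529,235.5,200],0.166)"
```

```text
shift m [-0.4199 -0.2257  0.0416] rot [-1.10e-02  5.00e-03  7.62e+00]
```

Call:
{"api": "send_rows", "payload": {"rows": [[[-0.05,-0.027,0.005],[0,0,0.95],1],[[-0.1,-0.054,0.01],[0,0,1.9],1],[[-0.15,-0.081,0.015],[0,0,2.85],1],[[-0.2,-0.108,0.02],[0,0,3.8],1],[[-0.25,-0.134,0.025],[0,0,4.76],1],[[-0.3,-0.161,0.03],[0,0,5.7],1],[[-0.36,-0.193,0.036],[0,0,6.67],1],[[-0.42,-0.226,0.0416],[0,0,7.62],1]]}}

```text
time: 0.95
eef_pos: [477.6, 292.2, 207.0]
ee_rot: [-0.0, 0.648, 0.762, -0.0]
wrist_force: [0.8, 0.7, 0.4]
grip_width: 0.999
finger_force: 0.0
```

```bash
python3 -c "
from h import *
print(pose()[0]);go([529,235.5,200],0.166)"
```

```text
[477.57449643 292.1991771  206.98650069]
shift m [-0.0642  0.0417  0.007 ] rot [-0.001 -0.001 -0.039]
```

Call:
{"api": "send_rows", "payload": {"rows": [[[0,0,0],[0,0,0],1],[[0,0,0],[0,0,0],1]]}}

```text
time: 1.15
eef_pos: [476.9, 293.1, 206.8]
ee_rot: [-0.0, 0.647, 0.763, -0.0]
wrist_force: [0.2, -0.0, 0.7]
grip_width: 1.0
finger_force: 0.0
```

```bash
python3 -c "
from h import *
print(pose()[0]);go([529,235.5,200],0.166); cap('wrist','w1')"
```

```text
[476.93593923 293.10320874 206.80254786]
shift m [-0.0653  0.0419  0.0067] rot [-0.009 -0.001 -0.012]
```

View pics/w1.png

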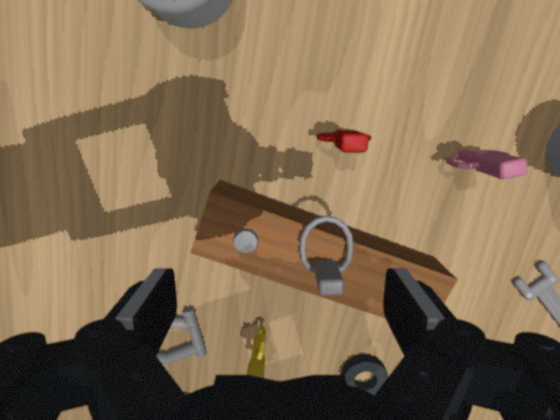

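The wrist view shows the linch head top at about (330,287) with its ring up to the bar at (325,218). The clevis pin is at (245,241), the bolt is out of sight under the right finger, and the tool is roughly parallel to the linch pin. I'll measure it from the depth and triangulate with the top view.

```bash
python3 - <<'E'
from h import *
c=load('w1');t=load('t0')
px=[(u,v) for v in range(205,300) for u in range(290,365) if c['range_z'][v,u]>0]
P=np.array([dep(c,u,v) for u,v in px]);z=P[:,2]
H=P[(z>86)&(z<100)];print('head',len(H),H.mean(0),cv2.minAreaRect(H[:,:2].astype(np.float32)))
uv=np.array(px)[(z>86)&(z<100)];print('px',uv.mean(0),'onz90',onz(c,*uv.mean(0),90))
o1,d1=ray(t,214,206.5);o2,d2=ray(c,*uv.mean(0));k=np.linalg.lstsq(np.array([d1,-d2]).T,o2-o1,rcond=None)[0];print('tri',o1+d1*k[0],o2+d2*k[1])
img=c['image'].astype(int);g=(img.max(2)-img.min(2)<25)
# ring: grey, and in ray-on-plane z=58 coordinates
Q=np.array([onz(c,u,v,58)[:2] for u,v in px if g[v,u] and v<262 and img[v,u].max()>90])
e=cv2.fitEllipse(Q.astype(np.float32));print('ring',len(Q),e,cv2.minAreaRect(Q.astype(np.float32)))
rc=np.array(e[0])
for h in (H.mean(0)[:2],(o1+d1*k[0])[:2]):
    d=rc-h;print('yaw',np.arctan2(-d[0],d[1]),np.linalg.norm(d))
E
```

```text
head 421 [527.09563114 236.80990973  89.87021483] ((527.6103515625, 236.01185607910156), (20.076108932495117, 13.930386543273926), 12.341753959655762)
px [330.44418052 285.59382423] onz90 [527.06535529 236.88367861  90.        ]
tri [530.21582514 235.47371402  86.57661342] [527.98823568 234.96898277  86.28349107]
ring 651 ((523.7149047851562, 256.025390625), (42.3620491027832, 51.93933868408203), 12.730851173400879) ((522.1975708007812, 263.2706298828125), (45.7999153137207, 41.08098220825195), 9.439144134521484)
yaw 0.17415529932399218 19.510612930368687
yaw 0.30636183571508496 21.555356104597532
```

```bash
python3 -c "
from h import *
go([527.6,236,120],0.2);go([527.6,236,74],0.2)"
```

```text
shift m [-0.0657  0.041   0.0869] rot [-0.007 -0.003 -0.241]
shift m [-0.0658  0.041   0.1329] rot [-0.007 -0.003 -0.241]
```

Call:
{"api": "send_rows", "payload": {"rows": [[[-0.033,0.0205,0.01],[0,0,-0.12],0.6],[[-0.0657,0.041,0.03],[0,0,-0.24],0.6],[[-0.0657,0.041,0.06],[0,0,-0.24],0.6],[[-0.0657,0.041,0.087],[0,0,-0.24],0.6],[[-0.0657,0.041,0.087],[0,0,-0.24],0.6],[[-0.0657,0.041,0.087],[0,0,-0.24],0.6]]}}

```text
time: 1.8
eef_pos: [527.2, 237.2, 120.5]
ee_rot: [-0.0, 0.632, 0.775, -0.0]
wrist_force: [-0.8, 0.4, 1.0]
grip_width: 0.604
finger_force: 0.0
```

```bash
python3 -c "
from h import *
print(pose()[0]);go([527.6,236,74],0.2)"
```

```text
[527.15471954 237.21052063 120.48227942]
shift m [-0.0013  0.0002  0.0465] rot [-0.006 -0.001  0.015]
```

Call:
{"api": "send_rows", "payload": {"rows": [[[-0.001,0,0.023],[0,0,0],0.6],[[-0.001,0,0.0465],[0,0,0],0.6],[[-0.001,0,0.0465],[0,0,0],0.6],[[-0.001,0,0.0465],[0,0,0],0.15],[[-0.001,0,0.0465],[0,0,0],0.1],[[-0.001,0,0.0465],[0,0,0],0.1],[[-0.001,0,0.0465],[0,0,0],0.1]]}}

```text
time: 2.5
eef_pos: [529.4, 235.7, 76.6]
ee_rot: [0.001, 0.633, 0.774, 0.001]
wrist_force: [-3.2, 1.1, 7.3]
grip_width: 0.218
finger_force: 58.9
```

Call:
{"api": "send_rows", "payload": {"rows": [[[0,0,-0.0],[0,0,0],0.1],[[0,0,-0.03],[0,0,0],0.1],[[0,0,-0.06],[0,0,0],0.1],[[0,0,-0.09],[0,0,0],0.1],[[0,0,-0.12],[0,0,0],0.1],[[0,0,-0.14],[0,0,0],0.1],[[0,0,-0.14],[0,0,0],0.1],[[0,0,-0.14],[0,0,0],0.1]]}}

```text
time: 3.3
eef_pos: [528.2, 234.9, 213.9]
ee_rot: [0.0, 0.633, 0.774, 0.0]
wrist_force: [0.4, 0.4, -1.1]
grip_width: 0.222
finger_force: 60.0
```

```bash
python3 - <<'E'
from h import *
print(status.sense()); c=cap('wrist','w2'); cap('scene','s2')
go([550.2,-70.3,215],0.0)
cv2.imwrite('pics/w2c.png',np.hstack([cv2.resize(c['image'][200:420,180:400,::-1],(400,400)),cv2.resize(load('s2')['image'][40:300,220:480,::-1],(400,400))]))
E
```

```text
{'time': 3.3, 'joint_pos': array([ 2.89805975e-01, -3.96623418e-02,  1.75346127e+00, -5.42053438e-05,
        1.42694488e+00,  9.03433993e-02]), 'qvel': array([-0.00016403,  0.0231733 ,  0.03633707,  0.00118942,  0.00181232,
        0.00067592]), 'joint_torque': array([ 9.70884139e-03, -3.70935416e+01, -3.88676977e+01,  3.72424372e-03,
       -3.83915438e-02,  7.98896190e-05]), 'eef_pos': array([528.24697463, 234.93784115, 213.92128136]), 'ee_rot': array([2.60215735e-04, 6.33186256e-01, 7.73999344e-01, 3.36365130e-04]), 'wrist_force': array([ 0.37965087,  0.4380839 , -1.14119893]), 'moment': array([-0.00191567,  0.02252947,  0.01594445]), 'finger_force': 59.98176991939545, 'grip_width': 0.22222031125873318}
shift m [-0.3035 -0.038  -0.003 ] rot [-0.021  0.004  1.429]
```

View pics/w2c.png

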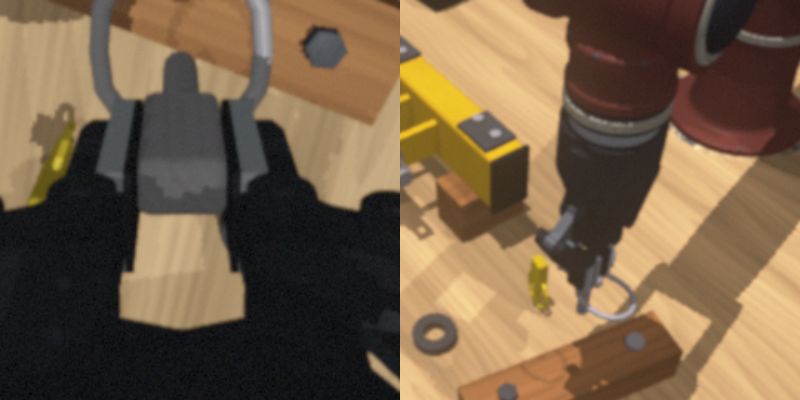

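The crops show the pin upright between the pads, with its head at wrist (279,280) and the ring standing out along tool +x. I'll move it over to the hitch.

Call:
{"api": "send_rows", "payload": {"rows": [[[-0.04,-0.005,0],[0,0,0.2],0.1],[[-0.08,-0.01,0],[0,0,0.4],0.1],[[-0.12,-0.015,0],[0,0,0.6],0.1],[[-0.16,-0.02,0],[0,0,0.8],0.1],[[-0.2,-0.025,0],[0,0,1.0],0.1],[[-0.24,-0.03,0],[0,0,1.2],0.1],[[-0.28,-0.035,0],[0,0,1.35],0.1],[[-0.3035,-0.038,0],[0,0,1.43],0.1]]}}

```text
time: 4.2
eef_pos: [550.1, -72.5, 211.6]
ee_rot: [-0.001, 0.708, 0.706, -0.001]
wrist_force: [-0.0, 0.1, -0.8]
grip_width: 0.222
finger_force: 60.0
```

Call:
{"api": "send_rows", "payload": {"rows": [[[0,0,0],[0,0,0],0.1],[[0,0,0],[0,0,0],0.1],[[0,0,0],[0,0,0],0.1]]}}

```text
time: 4.5
eef_pos: [550.6, -69.0, 212.7]
ee_rot: [-0.001, 0.707, 0.707, -0.0]
wrist_force: [0.1, -0.1, -1.6]
grip_width: 0.22
finger_force: 60.0
```

```bash
python3 - <<'E'
from h import *
c=load('w2'); p=np.array([528.247,234.938,213.92]);R=Ro.from_quat([.633186,.773999,.000336,.00026])
for u0,v0,u1,v1 in((268,262,292,276),(262,288,298,312),(272,233,286,248)):
    T=np.array([R.inv().apply(dep(c,u,v)-p) for v in range(v0,v1) for u in range(u0,u1) if c['range_z'][v,u]>0])
    print(len(T),np.median(T,0),T.min(0),T.max(0)) if len(T) else print(0)
print(pose()[0]); go([550.2,-70.3,215],0.0)
w=cap('wrist','w3');s=cap('scene','s3');t=cap('top','t3')
def cr(c,x,y,ww,h,m=(400,300)): return cv2.resize(c['image'][y:y+h,x:x+ww,::-1],m,interpolation=cv2.INTER_CUBIC)
cv2.imwrite('pics/c3.png',np.vstack([np.hstack([cr(w,150,130,280,210),cr(s,160,100,120,90)]),np.hstack([cr(t,320,150,80,60),cr(w,230,180,120,90)])]))
E
```

```text
335 [6.85899518 0.37804203 2.97776438] [ 5.92501793 -4.88962717 -4.17983622] [ 7.72386274  5.21677677 10.40714276]
862 [  2.31317906  -0.01960098 -13.85968397] [ -3.31210584  -6.56593451 -15.91076054] [  7.12983954   6.89192188 -11.74334931]
207 [ 4.67680663 -0.54723359 41.48699751] [ 3.21244685 -4.02809476 29.89937541] [ 5.4617362   3.31545751 55.02447989]
[550.60158064 -69.04187467 212.72319545]
shift m [-0.0013 -0.0004 -0.0023] rot [-0.013 -0.006  0.006]
```

View pics/c3.png

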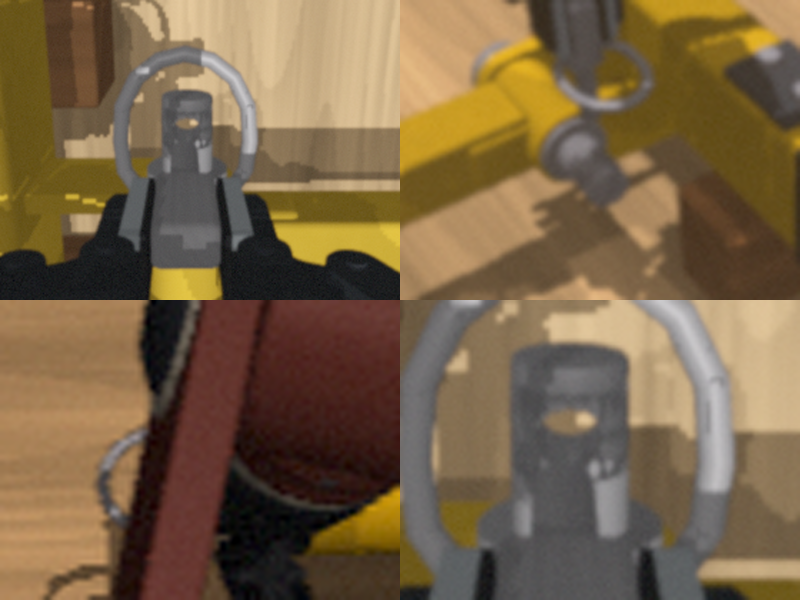

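Top left shows the pin over the hinge pin. In the enlarged wrist view (bottom right) the hole's light spot is at image (281,215), the hinge pin's free end edge is at about v=194, and its sides run from u=263 to 298.

```bash
python3 - <<'E'
from h import *
c=load('w3')
f=lambda u,v,z:np.round(onz(c,u,v,z),1)
print('centre x',f(263.5,200,110),f(298.3,200,110),'end top',f(281,194,122.5),'hole spot top',f(280.7,215.4,122.5),'bottom',f(280.7,215.4,97.5))
print('mouth proj',[np.round(proj(c,np.array([550.5,y,122.5])),1) for y in(-63.8,-70.3,-76.8)],[np.round(proj(c,np.array([550.5,y,97.5])),1) for y in(-63.8,-76.8)])
im=c['image'].astype(int)
print(im[190:245,281].sum(1)//3)
P=np.array([dep(c,u,v) for v in range(188,235) for u in (278,279,280,281,282,283,284)]).reshape(47,7,3)
for r in range(0,47,2): print(188+r,np.round(np.median(P[r],0),1))
E
```

```text
centre x [539.4 -59.  110. ] [563.4 -59.  110. ] end top [551.4 -51.6 122.5] hole spot top [551.3 -66.2 122.5] bottom [551.4 -74.1  97.5]
mouth proj [array([279.5, 211.9]), array([279.5, 221.3]), array([279.5, 230.5])] [array([279.6, 201.9]), array([279.5, 218.9])]
[183 174 143  99  81  77  82  84  88  93 103 118 121 119 117 118 114 112
 102  94  94  96 102 109 114 113 115 116 115 112  98  86  82  87  87  90
  91  92  91  87  82  84  81  82  82  81  83  84  83  80  81  80  82  83
  82]
188 [551.9 -75.8   0.7]
190 [ 5.519e+02 -7.790e+01  5.000e-01]
192 [551.5 -55.5 101.2]
194 [551.5 -55.4 107.3]
196 [551.5 -55.3 113.2]
198 [551.5 -55.4 118.3]
200 [551.5 -55.7 122.3]
202 [551.5 -57.  122.4]
204 [551.5 -58.2 123. ]
206 [551.5 -59.7 122.5]
208 [551.5 -61.4 121.6]
210 [551.5 -62.3 123.1]
212 [551.5 -63.6 123.4]
214 [ 551.9 -103.1    0.7]
216 [ 551.9 -105.     1.3]
218 [ 551.9 -107.3    0.9]
220 [551.6 -76.9  99.8]
222 [551.6 -76.8 104.7]
224 [551.5 -76.8 109.2]
226 [551.5 -76.9 113.2]
228 [551.4 -64.2 153.1]
230 [551.4 -64.5 155.7]
232 [551.4 -64.3 159.5]
234 [551.4 -64.2 163.1]
```

Call:
{"api": "send_rows", "payload": {"rows": [[[-0.0007,0.0006,0.015],[0,0,0],0.1],[[-0.0007,0.0006,0.026],[0,0,0],0.1],[[-0.0007,0.0006,0.026],[0,0,0],0.1],[[-0.0007,0.0006,0.026],[0,0,0],0.1],[[-0.0007,0.0006,0.026],[0,0,0],0.1]]}}

```text
time: 5.15
eef_pos: [551.9, -70.8, 188.0]
ee_rot: [0.0, 0.707, 0.707, 0.0]
wrist_force: [0.0, -0.3, -0.7]
grip_width: 0.22
finger_force: 60.0
```

```bash
python3 -c "
from h import *
go([551.2,-69.7,181],0)"
```

```text
shift m [ 0.0011 -0.0007  0.007 ] rot [ 0.002  0.001 -0.001]
```

Call:
{"api": "send_rows", "payload": {"rows": [[[0.001,-0.0007,0.002],[0,0,0],0.1],[[0.001,-0.0007,0.004],[0,0,0],0.1],[[0.001,-0.0007,0.006],[0,0,0],0.1],[[0.001,-0.0007,0.008],[0,0,0],0.1],[[0.001,-0.0007,0.009],[0,0,0],0.1],[[0.001,-0.0007,0.009],[0,0,0],0.1],[[0.001,-0.0007,0.009],[0,0,0],0.1]]}}

```text
time: 5.85
eef_pos: [551.0, -69.8, 178.9]
ee_rot: [-0.0, 0.707, 0.707, 0.0]
wrist_force: [0.4, 0.2, -0.3]
grip_width: 0.221
finger_force: 60.0
```

Call:
{"api": "send_rows", "payload": {"rows": [[[0,0,0.002],[0,0,0],0.1],[[0,0,0.004],[0,0,0],0.1],[[0,0,0.006],[0,0,0],0.1],[[0,0,0.008],[0,0,0],0.1],[[0,0,0.01],[0,0,0],0.1],[[0,0,0.01],[0,0,0],0.1]]}}

```text
time: 6.45
eef_pos: [550.8, -69.7, 168.4]
ee_rot: [-0.0, 0.707, 0.707, -0.0]
wrist_force: [0.2, 0.2, -1.5]
grip_width: 0.22
finger_force: 60.0
```

In the hole with no force. I'll go on to the shoulder.

Call:
{"api": "send_rows", "payload": {"rows": [[[0,0,0.003],[0,0,0],0.1],[[0,0,0.006],[0,0,0],0.1],[[0,0,0.009],[0,0,0],0.1],[[0,0,0.012],[0,0,0],0.1],[[0,0,0.015],[0,0,0],0.1],[[0,0,0.018],[0,0,0],0.1],[[0,0,0.0195],[0,0,0],0.1],[[0,0,0.0195],[0,0,0],0.1]]}}

```text
time: 7.25
eef_pos: [550.9, -69.7, 149.2]
ee_rot: [-0.0, 0.707, 0.707, -0.0]
wrist_force: [0.1, -0.0, -1.2]
grip_width: 0.217
finger_force: 60.1
```

Call:
{"api": "send_rows", "payload": {"rows": [[[0,0,0.001],[0,0,0],0.1],[[0,0,0.002],[0,0,0],0.1],[[0,0,0.003],[0,0,0],0.1],[[0,0,0.003],[0,0,0],0.1]]}}

```text
time: 7.65
eef_pos: [551.4, -69.8, 148.4]
ee_rot: [0.0, 0.707, 0.707, 0.0]
wrist_force: [-3.4, 0.7, 7.3]
grip_width: 0.216
finger_force: 61.2
```

Call:
{"api": "send_rows", "payload": {"rows": [[[0,0,0.0005],[0,0,0],0.3],[[0,0,0],[0,0,0],0.5],[[0,0,0],[0,0,0],0.5],[[0,0,0],[0,0,0],0.5],[[0,0,-0.02],[0,0,0],0.5],[[0,0,-0.05],[0,0,0],0.5],[[0,0,-0.08],[0,0,0],0.5],[[0,0,-0.08],[0,0,0],0.5]]}}

```text
time: 8.45
eef_pos: [553.6, -70.4, 231.9]
ee_rot: [0.004, 0.707, 0.707, 0.002]
wrist_force: [0.1, -0.6, 1.0]
grip_width: 0.503
finger_force: 0.0
```

```bash
python3 - <<'E'
from h import *
print(pose()[0])
w=cap('wrist','w4');s=cap('scene','s4')
def cr(c,x,y,ww,h,m=(400,300)): return cv2.resize(c['image'][y:y+h,x:x+ww,::-1],m,interpolation=cv2.INTER_CUBIC)
cv2.imwrite('pics/c4.png',np.hstack([cr(w,150,130,280,210),cr(s,160,100,120,90)]))
P=np.array([dep(w,u,v) for v in range(130,340) for u in range(180,380) if w['range_z'][v,u]>0])
H=P[(P[:,2]>158)&(P[:,2]<168)&(abs(P[:,0]-551)<14)&(P[:,1]<-55)&(P[:,1]>-85)];print('head',len(H),np.median(H,0) if len(H) else'')
Q=P[(P[:,2]>124)&(P[:,2]<136)&(P[:,1]>-53)&(P[:,1]<-10)&(abs(P[:,0]-551)<30)];print('ring',len(Q),Q.min(0),Q.max(0),np.median(Q,0))
B=Q[Q[:,1]>Q[:,1].max()-5];print('bar',np.median(B,0),B.min(0),B.max(0))
E
```

```text
[553.60211487 -70.38010415 231.85447402]
head 694 [553.6625015  -68.63886039 162.50788194]
ring 929 [529.20671874 -52.94901095 128.00171151] [574.7015109  -20.26666742 135.66592308] [551.60949227 -32.63692097 131.98742596]
bar [551.62824834 -23.35951725 131.91467488] [540.46186236 -25.25605287 128.82526877] [564.1146972  -20.26666742 134.07279981]
```

View pics/c4.png

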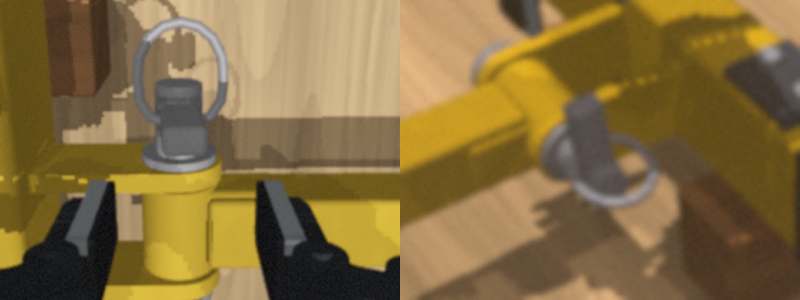

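The crops show the linch pin seated with its head upright on the hinge pin and the ring still level. The bar is at world y≈-23, z≈131, and the head top at 162.5 puts the shoulder at 122.5. Next I'll shut the jaws, tilt the tool and stand off the ring.

```bash
cat >> h.py <<'E'
T=np.radians(24); zt=np.array([0,-np.sin(T),-np.cos(T)]); xt=np.array([0,np.cos(T),-np.sin(T)]); Rt=Ro.from_matrix(np.array([xt,np.cross(zt,xt),zt]).T)
def arc(th,back=0): return np.array([551.5,-70.3+47.5*np.sin(th),130.5-47.5*np.cos(th)])-(2.5+11+back)*zt+4*xt
def gt(X):
    p,R=pose(); print('shift',np.round(R.inv().apply(X-p)/1000,4),'rot',np.round((R.inv()*Rt).as_rotvec(degrees=True)/8,2))
E
python3 -c "
from h import *
X=arc(1.55,15);print(X,pose()[0]);gt(X)"
```

```text
[551.5         -7.56409504 153.92134465] [551.34827663 -69.84653735 226.93457849]
shift [0.0623 0.     0.073 ] rot [ 0.01 -3.   -0.  ]
```

Call:
{"api": "send_rows", "payload": {"rows": [[[0.03,0,0],[0,-0.8,0],0],[[0.062,0,0.01],[0,-1.6,0],0],[[0.0623,0,0.03],[0,-2.4,0],0],[[0.0623,0,0.05],[0,-3,0],0],[[0.0623,0,0.068],[0,-3,0],0],[[0.0623,0,0.068],[0,-3,0],0],[[0.0623,0,0.068],[0,-3,0],0],[[0.0623,0,0.068],[0,-3,0],0]]}}

```text
time: 9.35
eef_pos: [551.9, -8.4, 159.8]
ee_rot: [0.147, 0.692, 0.691, -0.146]
wrist_force: [0.0, 0.5, 0.2]
grip_width: 0.004
finger_force: 0.0
```

```bash
python3 -c "
from h import *
print(pose()[0],status.sense()['grip_width'],status.sense()['joint_pos'])
for th in (1.55,1.4,1.2,1.0,.85,.7,.6,.5):gt(arc(th))"
```

```text
[551.86354261  -8.39482917 159.77780517] 0.004192198795554856 [ 0.04781599 -0.01082794  1.8593501  -0.43050082  1.33544698  0.16092211]
shift [ 0.0031 -0.0004  0.02  ] rot [ 0.01 -0.   -0.02]
shift [ 0.0054 -0.0004  0.0268] rot [ 0.01 -0.   -0.02]
shift [ 0.0068 -0.0004  0.0361] rot [ 0.01 -0.   -0.02]
shift [ 0.0063 -0.0004  0.0456] rot [ 0.01 -0.   -0.02]
shift [ 0.0047 -0.0004  0.0526] rot [ 0.01 -0.   -0.02]
shift [ 0.0021 -0.0005  0.0592] rot [ 0.01 -0.   -0.02]
shift [-0.0002 -0.0005  0.0633] rot [ 0.01 -0.   -0.02]
shift [-0.0029 -0.0004  0.0672] rot [ 0.01 -0.   -0.02]
```

Call:
{"api": "send_rows", "payload": {"rows": [[[0.003,0,0.012],[0,0,0],0],[[0.003,0,0.018],[0,0,0],0],[[0.004,0,0.022],[0,0,0],0],[[0.0054,0,0.027],[0,0,0],0],[[0.006,0,0.031],[0,0,0],0],[[0.0068,0,0.036],[0,0,0],0]]}}

```text
time: 9.95
eef_pos: [551.4, -15.5, 122.9]
ee_rot: [0.147, 0.692, 0.692, -0.146]
wrist_force: [-0.9, 2.3, 1.9]
grip_width: 0.002
finger_force: 1.5
```

Call:
{"api": "send_rows", "payload": {"rows": [[[-0.0003,0,0.004],[0,0,0],0],[[-0.0006,0,0.009],[0,0,0],0],[[-0.0012,0,0.013],[0,0,0],0],[[-0.002,0,0.0165],[0,0,0],0]]}}

```text
time: 10.35
eef_pos: [550.8, -24.8, 107.9]
ee_rot: [0.147, 0.692, 0.692, -0.147]
wrist_force: [-0.4, 0.8, 0.6]
grip_width: -0.002
finger_force: 0.7
```

```bash
python3 -c "
from h import *
print(pose()[0],status.sense()['wrist_force'])
for th in (.85,.7,.6,.5):gt(arc(th))"
```

```text
[550.76403436 -24.83309204 107.9251169 ] [-0.41039281  0.84366588  0.63723838]
shift [-0.0014  0.0007 -0.0015] rot [-0.01  0.    0.  ]
shift [-0.004   0.0007  0.0051] rot [-0.01  0.    0.  ]
shift [-0.0063  0.0007  0.0093] rot [-0.01  0.    0.  ]
shift [-0.009   0.0007  0.0132] rot [-0.01  0.    0.  ]
```

Call:
{"api": "send_rows", "payload": {"rows": [[[-0.002,0,0.002],[0,0,0],0],[[-0.004,0,0.005],[0,0,0],0],[[-0.005,0,0.0075],[0,0,0],0],[[-0.0063,0,0.0095],[0,0,0],0],[[-0.0063,0,0.0095],[0,0,0],0]]}}

```text
time: 10.85
eef_pos: [550.8, -34.4, 102.0]
ee_rot: [0.147, 0.692, 0.691, -0.147]
wrist_force: [-0.4, 0.9, -0.4]
grip_width: -0.004
finger_force: 0.0
```

```bash
python3 - <<'E'
from h import *
s=cap('scene','s5'); w=cap('wrist','w5')
def cr(c,x,y,ww,h,m=(400,300)): return cv2.resize(c['image'][y:y+h,x:x+ww,::-1],m,interpolation=cv2.INTER_CUBIC)
cv2.imwrite('pics/c5.png',np.hstack([cr(s,160,100,120,90),cr(w,150,130,280,210)]))
print(pose()[0])
E
```

```text
[550.92731938 -34.13260748 102.24276133]
```

View pics/c5.png

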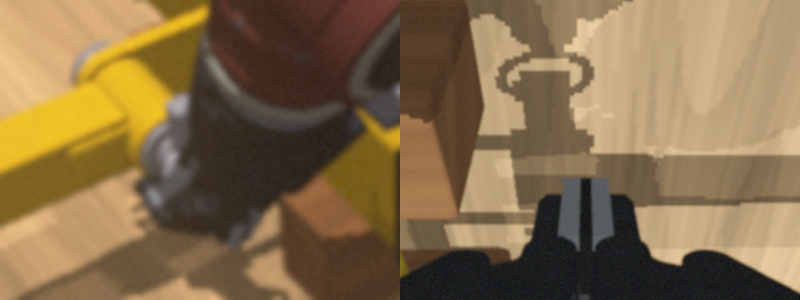

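The gripper hides the ring in both views, but the contact force has gone. I'll back off and look.

Call:
{"api": "send_rows", "payload": {"rows": [[[0.01,0,-0.005],[0,0,0],0],[[0.03,0,-0.02],[0,0,0],0],[[0.06,0,-0.05],[0,0,0],0],[[0.08,0,-0.09],[0,0,0],0],[[0.09,0,-0.13],[0,0,0],0],[[0.09,0,-0.13],[0,0,0],0],[[0.09,0,-0.13],[0,0,0],0]]}}

```text
time: 11.65
eef_pos: [551.5, 102.4, 185.6]
ee_rot: [0.148, 0.691, 0.692, -0.146]
wrist_force: [-0.4, -0.8, -0.1]
grip_width: 0.001
finger_force: 0.0
```

```bash
python3 - <<'E'
from h import *
s=cap('scene','s6'); w=cap('wrist','w6')
def cr(c,x,y,ww,h,m=(400,300)): return cv2.resize(c['image'][y:y+h,x:x+ww,::-1],m,interpolation=cv2.INTER_CUBIC)
cv2.imwrite('pics/c6.png',np.hstack([cr(s,160,100,120,90),cr(w,0,0,560,420)]))
print(pose()[0],status.sense()['wrist_force'])
for n,c in(('s',s),('w',w)):
    z=c['range_z'];P=np.array([dep(c,u,v) for v in range(0,420) for u in range(0,560) if z[v,u]>0])
    H=P[(abs(P[:,0]-551)<16)&(abs(P[:,1]+70)<12)&(P[:,2]>135)&(P[:,2]<175)];print(n,'head',len(H),H[:,2].max() if len(H) else '',np.median(H,0) if len(H) else '')
    for lo,hi in((65,80),(80,95),(95,125),(125,136)):
        Q=P[(abs(P[:,0]-551)<28)&(P[:,1]>-78)&(P[:,1]<-15)&(P[:,2]>lo)&(P[:,2]<hi)]
        print(n,lo,hi,len(Q),np.round(Q.min(0)) if len(Q) else '',np.round(Q.max(0)) if len(Q) else '')
E
```

```text
[550.20303374 100.94219981 183.17500519] [ 0.26344305  0.29414094 -0.72870896]
s head 193 164.50925006630894 [555.58721112 -65.35314472 153.55299975]
s 65 80 0  
s 80 95 42 [535. -70.  82.] [569. -64.  95.]
s 95 125 239 [530. -78.  95.] [574. -55. 125.]
s 125 136 75 [534. -74. 125.] [572. -62. 136.]
w head 245 150.50837679336036 [551.14410342 -63.48827099 143.45814074]
w 65 80 0  
w 80 95 0  
w 95 125 0  
w 125 136 129 [546. -65. 126.] [555. -61. 136.]
```

View pics/c6.png

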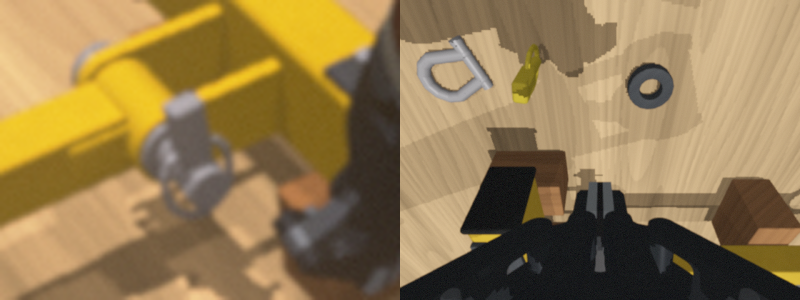

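The scene crop shows the ring hanging shut round the hinge pin. Its lower bar is at z≈82, y≈-67, directly under the pin, and the head is seated with its top at about 163 mm. The arm is clear.

```bash
python3 -c "
from h import *
print(workorder.job_done())"
```

```text
the job is handed in; nothing more can be done
None
```

The job is handed in: the linch pin is seated through the hinge pin's cross hole, with its head on the hinge pin, and the last view shows the ring snapped shut under its tip; no score came back.

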